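Stand the tall flash print on the client easel

TASK

Take the tall framed print off the display rail - it hangs by a keyhole on a screw, so lift it a little, draw it forward off the screw head and do not force it - and stand it on the small easel with the picture facing out for the client: foot in the ledge behind the lip, about centred, back flat against the easel's uprights. Set it down rather than drop it, letting go only once the ledge carries it. Leave the wide print hanging and the bottles and cup standing where they are.

Things in the scene. Friction and masses are not known exactly. Their poses are not given: they have to be found in the camera images.
- tall_print: The print to move: upright-format wooden frame with a leafy twig, 115 wide x 165 tall x 18 mm deep, 0.2 to 0.35 kg. Hangs upright (within 3 degrees) on the rail. Origin: middle of its bottom edge, mid-depth: front face at x = +9 mm, back at x = -9. x points out of the picture, y along its width, z up its height (top edge at z = 165).
- tall_print_top (a point): Middle of the tall print's top edge, mid-depth. The top frame rail below it is solid: 22 mm high, 18 mm front to back, 115 mm long; below that rail the picture is recessed 1.5 mm in front and the back is hollow, 11 mm deep. While it hangs, the top 47 mm of the print stands free above the rail's board, nothing behind.
- tall_print_keyhole (a point): On the tall print's back face, 55 mm below its top edge: where the screw shank sits while it hangs, at the top of the keyhole slot (7 mm wide) in a 3 mm steel strap. The 18 mm wide hole is centred 15 mm lower: raise the print 15 mm (3 mm either way will do) and the screw head passes; then draw it straight along the print's x, 12 mm or more.
- tall_print_foot (a point): Middle of the tall print's rear bottom edge (x = -9, y = 0, z = 0 mm in its frame).
- wide_print: The other framed print (a flower), wider than tall: 150 wide x 115 tall x 18 mm deep, hanging on the rail's other screw, its top 32 mm above the board. To be left hanging. Origin: middle of its bottom edge, mid-depth; x out of the picture, z up.
- rail: Fixed display rail: dark board 360 long, 68 high, 14 mm thick on two black legs. Origin on the table under the middle of the board's front face; x out of that face (prints hang there, away from the robot), y along it, z up. Board spans z = 100 to 168 mm. Screws at y = +85 and -85, z = 160 mm: shank 4.5 mm, head 11 mm wide, its front 9 mm out from the board. Either print may hang on either screw.
- easel: Fixed wooden tabletop easel, 150 wide, 165 mm high. Origin on the table; x to the side the picture shall face (away from the robot), y along the ledge, z up. Two uprights at y = +40 and -40 mm lean back 18 degrees, tops towards -x, ending 105 mm up the slope above the ledge. Ledge 150 mm long, square to the uprights (rises 18 degrees towards +x), 26 mm deep up to its lip, which is 8 mm high.
- easel_seat (a point): Middle of the inner corner between the easel's ledge and the uprights' front faces (x = 20, y = 0, z = 65 mm in the easel's frame). A print standing properly has the middle of its rear bottom edge here and leans back 18 degrees.
- ink_a: Black ink bottle, 33 mm wide, 119 mm tall with its nozzle, standing beside the easel. Origin under its base, z up.
- ink_b: Dark red ink bottle, same size, standing at the other side of the easel. Origin under its base, z up.
- wash_bottle: Squeeze bottle, 62 mm wide, 180 mm tall with its bent spout, standing on the robot's side of the rail. Origin under its base, z up.
- rinse_cup: White cup, 66 mm wide, 62 mm tall, on the far part of the table. Origin under its base, z up.

How it is judged:
By the outcome, as a careful person would: the job done as asked, in the order asked, and still so for the second after the job is handed in, with the robot touching nothing.
It also fails if it takes over 40 s, if anything falls off the work surface, if the arm or the gripper's body presses on something with over 40 N, if the wrist force passes 120 N, or if a joint passes its speed limit or range.

ROBOT

A 6-joint arm with a two-finger parallel gripper is mounted at the origin on the work surface. World frame = base frame: x ahead of the robot, y to its left, z up, the work surface at z = 0. Lengths are in m, angles in degrees, forces in N, time in s.
With the tool pointing down it reaches from about 0.35 to 0.875 m from the base axis. Payload 15.5 kg.
Tool frame: the origin (TCP) lies between the finger pads; the fingertips stand 14 mm ahead of it and the grasp point (between the pads) lies 5 mm behind it; z points along the fingers, y is the line along which they close (so a half turn about z gives the same grasp; the last joint's range is limited). The gripper opens to 85 mm and grips with 20 to 120 N. Pads are 22 mm wide; open, the fingers measure 114 mm over their backs; the gripper's body (76 mm by 85 mm) begins 54 mm behind the grasp point. The pads swing forward as they close: fully open they stand 13 mm farther back than shut.
Start: joints at [67.981, 28.281, 77.091, -0, 74.628, -5.472], TCP at [0.178, 0.599, 0.245] pointing down, gripper open.
Joint ranges: [-166.48, 166.48], [-47.26, 123.95], [12.59, 153.08], [-70.14, 250.14], [6.76, 159.57], [-176.63, 176.63]. Speed limits (degrees/s): [108.29, 108.29, 147.25, 172.46, 172.46, 172.46].

INTERFACE

Orientations are given as [roll, pitch, yaw] about the fixed x, y, z axes, in that order (R = Rz(yaw) Ry(pitch) Rx(roll)).
In Python, from workcell import env gives the robot as it stands.
- The arm moves only by the shell command python3 -m crank 'ROWS' [FORCE]. ROWS is JSON, one flat list of numbers, 7 for each row, row after row: the opening in per cent of the stroke, from 0 (shut) to 100 (fully open), then the shift along the tool's x, y, z as a fraction of full scale, then the turn, a rotation vector about the tool's x, y, z as a fraction of full scale. In form: [hand, tx, ty, tz, ax, ay, az, hand, tx, ty, tz, ax, ay, az, ...]. A call has exactly 5 rows; each row is the pose to reach, as a shift and turn from the pose commanded when the call began, along the tool's axes at that moment, turning the shorter way round; what a row does not reach only later rows make up. Full scale, the value 1, is 150 mm for a shift and 180 degrees for a turn. A row lasts 1/8 s, in which the tool goes at most 62.5 mm and 10.7 degrees, less where a joint would pass 70% of its speed; a pose out of reach is approached as far as the arm can. A call with a number of a shift or a turn outside -1 to 1 is refused whole. A call with a gripper value outside its range is refused whole. The fingers move at their own pace and stop on an object; FORCE is the grip in N (left out, the last holds). Time passes only in rows, so rows that repeat a pose let the fingers close, or fill a call up. It gives the time, the measured TCP pose, the force, the opening and the grip force at its end, in the units of the state.
- env.get_obs(): the state, without advancing time (a new reading comes with each control period).
- env.read_camera(name): name is "scene" or "side" or "wrist"; returns (picture, depth): 384x512x3 uint8, red, green, blue; 384x512 float32, m along the optical axis (not along the pixel's ray), 0 where there is no reading.
- env.camera_model(name): a dict with "intrinsics" (3x3 intrinsics, pixels), "origin" and "attitude" of the camera in the world. Camera axes: x right, y down, z forward; pixel columns grow to the right and rows downward; lengths in m; the calibration is good to about 2 mm. A picture is of the moment at which its call begins: read the wrist's pose just before it. camera_model takes no time and is no camera call; for the wrist camera it gives the pose at the moment of the call.
- env.finish_job(): hands the job in; it is judged then, once.
The state is a dict: "time_s": time; "joint_positions": joint angles; "qvel": joint speeds; "joint_torque": joint torques, N m; "position": TCP position; "ee_rot": TCP orientation; "contact_force": force on the tool from outside, world axes, zero at the start; "torque": the same for the moment, N m; "finger_gap": finger opening in m; "gripper_force": force on a finger pad.
Only numpy, scipy, OpenCV 4.12 (cv2) and the standard library are available. Lean on these libraries where they do the work, as an engineer would, in place of code of your own. Each camera call takes 0.05 s, during which the arm holds its last target. There are 200 camera calls.

## Working session

There is one attempt and no reset: what is moved stays moved. The work goes in short steps, Python scripts to look and compute and a shell command to move; the robot and the scene stay as the last step left them, time stands still between calls to the robot, and variables do not carry over. Pictures are saved under pics/ and viewed, at most 10 in all, crops included, and the job is handed in when it is done.

```bash
mkdir -p pics; cat > h.py <<'E'
import numpy as np, cv2
from workcell import env
from scipy.spatial.transform import Rotation as R
def att(m):
    a=np.array(m['attitude'],float)
    return a if a.shape==(3,3) else (R.from_euler('xyz',a,degrees=True).as_matrix() if a.size==3 else R.from_quat(a).as_matrix())
def grab(n):
    m=env.camera_model(n); p,d=env.read_camera(n)
    return m,p,d
def pts(m,d):
    K=np.array(m['intrinsics']);v,u=np.mgrid[:d.shape[0],:d.shape[1]]
    c=np.stack([(u-K[0,2])/K[0,0]*d,(v-K[1,2])/K[1,1]*d,d],-1)
    return c@att(m).T+np.array(m['origin'])
E
python3 - <<'E'
from h import *
ims=[]
for n in ['scene','side']:
    m,p,d=grab(n); print(n,m['origin'],m['attitude'],m['intrinsics'],(d>0).mean())
    np.savez(''+n+'.npz',p=p,d=d,P=pts(m,d))
    cv2.imwrite(f'pics/{n}0.png',p[:,:,::-1])
o=env.get_obs();print(o)
E
```

```text
scene [1.28205285 0.47119577 1.17902934] [-141.14380426   -0.34056732  124.32799209] [[492.07010841   0.         251.92984888]
 [  0.         492.07010841 191.42185437]
 [  0.           0.           1.        ]] 0.996002197265625
side [ 0.4979872  -0.8094975   0.82942142] [-130.55355308   -0.30345472   -6.25221534] [[370.39099142   0.         257.10980411]
 [  0.         370.39099142 189.10020097]
 [  0.           0.           1.        ]] 0.996063232421875
{'time_s': 0.1, 'joint_positions': array([ 6.79820254e+01,  2.83103223e+01,  7.71231052e+01,  5.97261940e-04,
        7.46277150e+01, -5.47222792e+00]), 'qvel': array([-0.01011594, -0.1108732 ,  0.02029688,  0.09445554,  0.07251572,
       -0.04743608]), 'joint_torque': array([ 1.74078432e-03, -8.83591747e+01, -3.84564185e+01,  2.99729900e-04,
        5.09775171e-03, -4.92451613e-05]), 'position': array([0.17787418, 0.59884212, 0.24477355]), 'ee_rot': array([-1.79939191e+02, -6.40384443e-03,  1.63454091e+02]), 'contact_force': array([0.18073113, 0.57219023, 0.32135414]), 'torque': array([-0.03550647,  0.02634996, -0.01035379]), 'gripper_force': 0.0, 'finger_gap': 0.08553985194692823}
```

View pics/scene0.png

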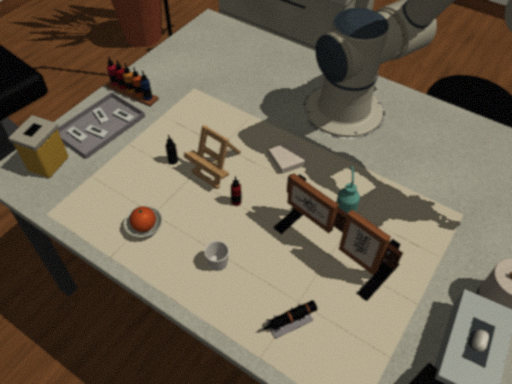

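View pics/side0.png

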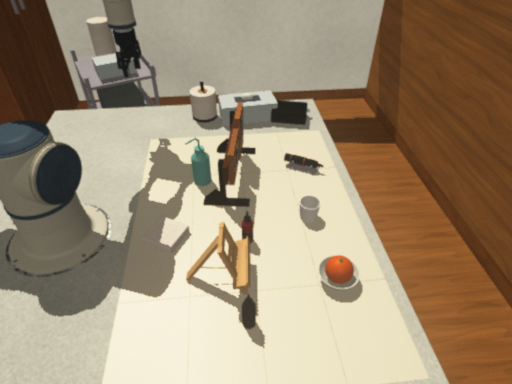

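Scene shows the rail with two prints at about (312,203) and (363,241), the easel at (210,158), inks at (171,150) and (236,190), the wash bottle at (348,195) and the cup at (216,255). The side view shows the easel at (235,262) and the rail around (232,150) from its end.

```bash
python3 - <<'E'
from h import *
z=np.load('scene.npz');p,P,d=z['p'],z['P'],z['d']
cv2.imwrite('pics/c1.png',cv2.resize(p[110:310,140:410,::-1],None,fx=2.9,fy=2.9,interpolation=cv2.INTER_CUBIC))
hsv=cv2.cvtColor(p,cv2.COLOR_RGB2HSV)
# points above table within rail region
def rep(name,u0,u1,v0,v1,zmin=.02):
    Q=P[v0:v1,u0:u1].reshape(-1,3);Q=Q[Q[:,2]>zmin]
    print(name,len(Q),'min',np.percentile(Q,2,axis=0).round(3),'max',np.percentile(Q,98,axis=0).round(3),'med',np.median(Q,0).round(3))
rep('inkL',162,181,132,168);rep('inkR',229,244,176,208);rep('cup',200,232,240,272);rep('wash',336,362,165,212)
for (u,v) in [(288,178),(338,205),(334,228),(290,200),(345,215),(388,240),(378,270),(342,248),(312,203),(363,241),(205,130),(203,160),(222,182),(190,155),(228,175)]:
    print(u,v,P[v,u].round(3))
for n in ['scene','side']:
    z=np.load(n+'.npz');P=z['P'];
    print(n,'table z',np.median(P[200:300,250:300,2] if n=='scene' else P[300:380,150:220,2]))
z=np.load('side.npz');p=z['p']
cv2.imwrite('pics/c2.png',cv2.resize(p[90:340,150:350,::-1],None,fx=2.4,fy=2.4,interpolation=cv2.INTER_CUBIC))
E
```

```text
inkL 220 min [ 0.525 -0.349  0.023] max [ 0.555 -0.322  0.116] med [ 0.544 -0.333  0.066]
inkR 232 min [ 0.549 -0.087  0.021] max [ 0.574 -0.059  0.117] med [ 0.565 -0.07   0.068]
cup 416 min [ 0.726 -0.025  0.021] max [0.787 0.036 0.066] med [0.753 0.001 0.047]
wash 589 min [0.401 0.192 0.071] max [0.543 0.248 0.199] med [0.437 0.223 0.115]
288 178 [0.511 0.07  0.167]
338 205 [0.45  0.204 0.079]
334 228 [0.474 0.216 0.005]
290 200 [0.532 0.094 0.109]
345 215 [0.535 0.255 0.168]
388 240 [0.57  0.381 0.206]
378 270 [0.548 0.383 0.035]
342 248 [0.56  0.277 0.064]
312 203 [0.543 0.164 0.159]
363 241 [0.57  0.326 0.154]
205 130 [ 0.484 -0.235  0.156]
203 160 [ 0.522 -0.221  0.068]
222 182 [ 0.515 -0.158 -0.002]
190 155 [ 0.537 -0.258  0.081]
228 175 [ 0.481 -0.159 -0.001]
scene table z 0.0010096104093458846
side table z -0.00016066735206071714
```

View pics/c1.png

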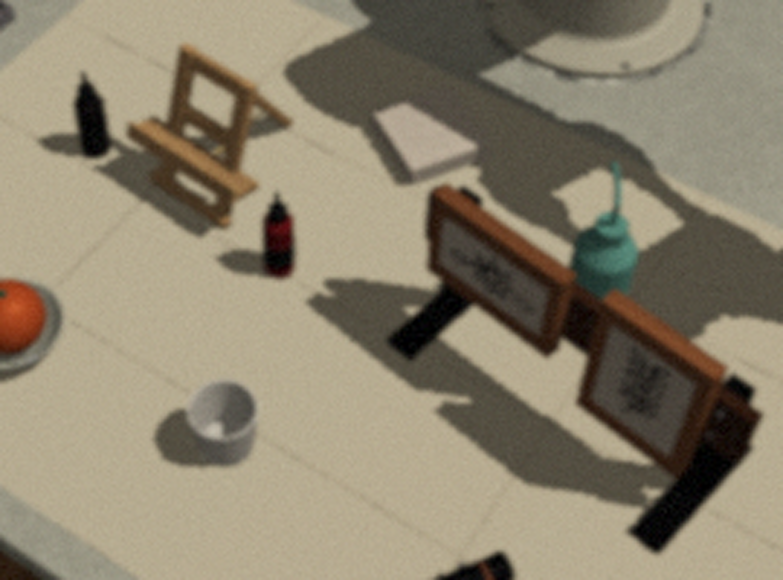

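View pics/c2.png

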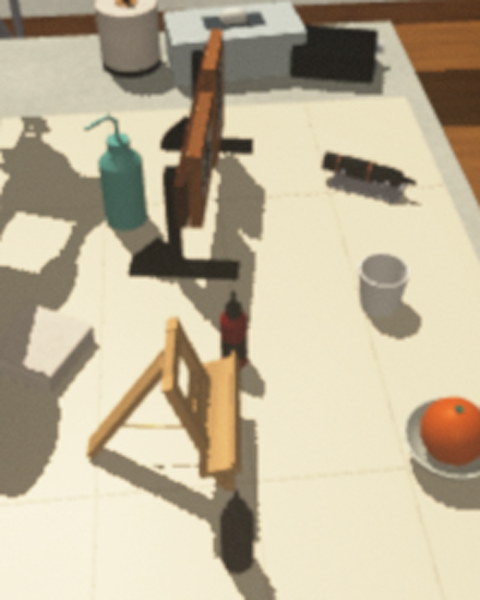

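Crop 1: the tall print has corners at crop px (612,295), (722,375), (680,472), (580,402). The wide print is to its left, the easel ledge runs (130,130)-(255,187), and the upright tops are at (183,48) and (250,90). Crop 2 shows the easel from its -y end, its ledge facing +x.

```bash
python3 - <<'E'
from h import *
z=np.load('scene.npz');p,P=z['p'],z['P']
S=lambda c:(np.array(c)/2.9+[140,110])
def poly(c,er=0):
    m=np.zeros(p.shape[:2],np.uint8);cv2.fillPoly(m,[np.round(S(c)).astype(int)],1)
    k=np.ones((3,3),np.uint8)
    return (cv2.erode(m,k,iterations=er) if er>=0 else cv2.dilate(m,k,iterations=-er)).astype(bool)
def fit(name,c,w):
    Q=P[poly(c,2)]
    c0=np.median(Q,0)
    for _ in range(4):
        n=np.linalg.svd(Q-Q.mean(0),full_matrices=False)[2][2]; n*=np.sign(n[0]); c0=Q.mean(0)
        r=(Q-c0)@n; Q=Q[abs(r)<max(.003,2*r.std())]
    print(name,'n',n.round(3),'c',c0.round(4),'yaw',np.degrees(np.arctan2(n[1],n[0])).round(2),'lean',np.degrees(np.arcsin(n[2])).round(2),len(Q),'rms',((Q-c0)@n).std().round(4))
    M=P[poly(c,-3)]; M=M[abs((M-c0)@n)<.006]
    h=np.array([-n[1],n[0],0]);h/=np.linalg.norm(h);v=np.cross(n,h)
    a=np.stack([(M-c0)@h,(M-c0)@v],1).astype(np.float32)
    (cx,cy),(sw,sh),an=cv2.minAreaRect(a)
    pc=np.percentile(a,[1,99],axis=0)
    print('  rect',(cx,cy),(sw,sh),an,'pct',pc.round(4).tolist(),'centre',(c0+h*pc[:,0].mean()+v*pc[:,1].mean()).round(4), 'top z',(c0+v*pc[1,1]).round(4))
fit('tall',[(612,295),(722,375),(680,472),(580,402)],.115)
fit('wide',[(435,190),(572,275),(553,352),(433,262)],.15)
hsv=cv2.cvtColor(p,cv2.COLOR_RGB2HSV)
reg=np.zeros(p.shape[:2],bool);reg[120:195,180:245]=1
m=reg&(P[:,:,2]>.02)&(hsv[:,:,1]>95)&(P[:,:,1]<-.1)
Q=P[m];print('easel',len(Q),Q.min(0).round(3),Q.max(0).round(3))
# also from side
z=np.load('side.npz');p2,P2=z['p'],z['P'];hs=cv2.cvtColor(p2,cv2.COLOR_RGB2HSV)
reg=np.zeros(p2.shape[:2],bool);reg[220:300,180:253]=1
m2=reg&(P2[:,:,2]>.02)&(hs[:,:,1]>95)&(P2[:,:,1]<-.09)&(P2[:,:,1]>-.31)
Q2=P2[m2];print('side easel',len(Q2),Q2.min(0).round(3),Q2.max(0).round(3))
for nm,A in (('sc',Q),('sd',Q2)):
    L=A[(A[:,2]>.06)&(A[:,2]<.1)]
    (c,s,an)=cv2.minAreaRect(L[:,:2].astype(np.float32)*1000);print(nm,'ledge-level rect',c,s,an)
    T=A[A[:,2]>.145];print(nm,'top',len(T),T.min(0).round(3),T.max(0).round(3))
    if len(T)>5:
        k=np.polyfit(T[:,1],T[:,0],1);print('  yaw from top',np.degrees(np.arctan(-k[0])))
    for lo in (.07,.1,.12,.14): 
        B=A[(A[:,2]>lo)&(A[:,2]<lo+.02)];print('   z',lo,len(B),np.percentile(B,[5,50,95],axis=0).round(3).tolist())
for u,v in [(345,195)]: pass
E
```

```text
tall n [ 0.984 -0.176 -0.017] c [0.5712 0.3288 0.1476] yaw -10.11 lean -1.0 1191 rms 0.0013
  rect (-0.006612114608287811, -0.014539316296577454) (0.17300313711166382, 0.11665777862071991) 89.75689697265625 pct [[-0.0628, -0.0966], [0.051, 0.0688]] centre [0.5699 0.323  0.1337] top z [0.5724 0.3286 0.2164]
wide n [ 0.985 -0.171 -0.027] c [0.5433 0.1648 0.159 ] yaw -9.86 lean -1.54 857 rms 0.0013
  rect (-0.009660780429840088, -0.015907637774944305) (0.15302187204360962, 0.12270285189151764) 0.6551819443702698 pct [[-0.0839, -0.0731], [0.0649, 0.0434]] centre [0.5413 0.1555 0.1441] top z [0.5445 0.1646 0.2023]
easel 1047 [ 0.392 -0.278  0.02 ] [ 0.559 -0.129  0.167]
side easel 1593 [ 0.389 -0.283  0.02 ] [ 0.564 -0.09   0.166]
sc ledge-level rect (515.3653564453125, -210.0887451171875) (146.53131103515625, 139.43064880371094) 28.021583557128906
sc top 192 [ 0.472 -0.248  0.145] [ 0.499 -0.151  0.167]
  yaw from top -4.901714243266356
   z 0.07 307 [[0.505, -0.264, 0.071], [0.543, -0.193, 0.077], [0.554, -0.139, 0.088]]
   z 0.1 82 [[0.494, -0.244, 0.1], [0.504, -0.19, 0.108], [0.511, -0.154, 0.118]]
   z 0.12 60 [[0.488, -0.246, 0.121], [0.497, -0.167, 0.13], [0.505, -0.154, 0.139]]
   z 0.14 141 [[0.478, -0.242, 0.143], [0.488, -0.197, 0.154], [0.496, -0.154, 0.16]]
sd ledge-level rect (484.2698974609375, -178.42776489257812) (194.6240997314453, 135.89878845214844) 83.02490997314453
sd top 241 [ 0.465 -0.251  0.145] [ 0.494 -0.153  0.166]
  yaw from top -4.355600131443511
   z 0.07 343 [[0.425, -0.275, 0.07], [0.537, -0.209, 0.077], [0.55, -0.144, 0.087]]
   z 0.1 125 [[0.44, -0.251, 0.101], [0.493, -0.209, 0.11], [0.506, -0.169, 0.119]]
   z 0.12 113 [[0.451, -0.251, 0.121], [0.484, -0.209, 0.13], [0.5, -0.167, 0.138]]
   z 0.14 172 [[0.465, -0.25, 0.142], [0.481, -0.206, 0.154], [0.491, -0.168, 0.16]]
```

```bash
cat >> h.py <<'E'
def plan(pos,rot,N=None,start=None):
    """rot: matrix; prints per-call shift/turn in tool axes and units"""
    o=env.get_obs()
    p0,R0=start if start else (o['position'],R.from_euler('xyz',o['ee_rot'],degrees=True).as_matrix())
    pos=np.array(pos);rv=R.from_matrix(R0.T@rot).as_rotvec()
    if N is None: N=int(np.ceil(max(abs(R0.T@(pos-p0)).max()/.148,np.linalg.norm(pos-p0)/.25,np.degrees(np.linalg.norm(rv))/45)))
    pp,Rp=p0,R0
    for k in range(1,N+1):
        q=p0+(pos-p0)*k/N; Rq=R0@R.from_rotvec(rv*k/N).as_matrix()
        print(k,np.r_[Rp.T@(q-pp)/.15,R.from_matrix(Rp.T@Rq).as_rotvec()/np.pi].round(4).tolist()); pp,Rp=q,Rq
def toolrot(yaw,lean):
    """print yaw and backward lean -> tool rot (tool z = -print z, tool y = print x)"""
    Pm=R.from_euler('z',yaw,degrees=True).as_matrix()@R.from_euler('y',-lean,degrees=True).as_matrix()
    return np.stack([Pm[:,1],Pm[:,0],-Pm[:,2]],1)
E
python3 - <<'E'
from h import *
plan([.545,.328,.38],toolrot(-10,0))
print(env.camera_model('wrist'))
E
```

```text
1 [-0.9534, -0.3449, -0.3002, -0.0001, 0.0001, 0.1545]
2 [-1.0041, 0.1399, -0.3005, -0.0001, 0.0001, 0.1545]
3 [-0.8227, 0.5924, -0.3006, -0.0001, 0.0001, 0.1545]
{'intrinsics': array([[295.8667543 ,   0.        , 257.67608917],
       [  0.        , 295.8667543 , 194.25109278],
       [  0.        ,   0.        ,   1.        ]]), 'origin': array([0.11411604, 0.61710614, 0.37348503]), 'attitude': array([1.64881460e+02, 2.58190786e-02, 7.33696253e+01])}
```

```bash
c="python3 -m crank"
$c '[100,-0.95,-0.34,-0.3,0,0,0.154,100,-0.95,-0.34,-0.3,0,0,0.154,100,-0.95,-0.34,-0.3,0,0,0.154,100,-0.95,-0.34,-0.3,0,0,0.154,100,-0.95,-0.34,-0.3,0,0,0.154]'
$c '[100,-1,0.14,-0.3,0,0,0.154,100,-1,0.14,-0.3,0,0,0.154,100,-1,0.14,-0.3,0,0,0.154,100,-1,0.14,-0.3,0,0,0.154,100,-1,0.14,-0.3,0,0,0.154]'
$c '[100,-0.82,0.6,-0.3,0,0,0.154,100,-0.82,0.6,-0.3,0,0,0.154,100,-0.82,0.6,-0.3,0,0,0.154,100,-0.82,0.6,-0.3,0,0,0.154,100,-0.82,0.6,-0.3,0,0,0.154]'
python3 - <<'E'
from h import *
m,p,d=grab('wrist');P=pts(m,d);np.savez('w1.npz',p=p,d=d,P=P);cv2.imwrite('pics/w1.png',p[:,:,::-1])
o=env.get_obs();print(o['time_s'],o['position'],o['ee_rot'],o['joint_positions'].round(1))
n=np.array([.984,-.176,0]);h=np.array([.176,.984,0])
c=np.array([.5624,.3246,.21])
m=(P[:,:,2]>.208)&(P[:,:,2]<.223)&(abs((P-c)@n)<.03)&(abs((P-c)@h)<.08)
v,u=np.nonzero(m);print(u.min(),u.max(),v.min(),v.max())
Q=P[m];print(len(Q),np.median(Q,0).round(4));r=cv2.minAreaRect((Q[:,:2]*1000).astype(np.float32));print(r)
E
```

```text
time_s: 0.72
position: [0.2995, 0.5098, 0.2898]
ee_rot: [-180.0, -0.0, 135.8]
contact_force: [-0.8, -0.2, -0.2]
finger_gap: 0.0854
gripper_force: 0.0
time_s: 1.35
position: [0.421, 0.4207, 0.3346]
ee_rot: [-179.9, 0.0, 108.2]
contact_force: [-1.0, -0.7, 0.1]
finger_gap: 0.0852
gripper_force: 0.0
time_s: 1.98
position: [0.5445, 0.332, 0.3795]
ee_rot: [-179.9, 0.0, 80.5]
contact_force: [0.7, -0.5, -0.0]
finger_gap: 0.0852
gripper_force: 0.0
2.025 [0.54436996 0.33210827 0.3796468 ] [-1.79931273e+02  2.63531276e-02  8.04954576e+01] [26.  24.3 63.   0.  92.8 35.5]
267 286 127 236
1950 [0.5617 0.3299 0.2146]
((561.276611328125, 325.55902099609375), (114.13909912109375, 18.08814239501953), 80.2032470703125)
```

View pics/w1.png

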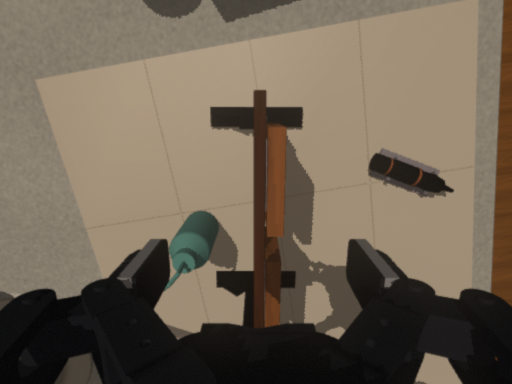

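The wrist view shows the print's top edge at cols 267–286, rows 127–236. Measured, it is 114 x 18 mm and 0.215 high, matching the given sizes.

```bash
python3 - <<'E'
from h import *
P=np.load('w1.npz')['P'];n=np.array([.9853,-.1708,0]);h=np.array([.1708,.9853,0]);c=np.array([.5613,.3256,.21])
m=(P[:,:,2]>.208)&(P[:,:,2]<.223)&(abs((P-c)@n)<.008)&(abs((P-c)@h)<.055)
Q=P[m];k=np.polyfit((Q-c)@h,Q[:,2],1);print('roll deg',np.degrees(k[0]),'z mid',k[1])
k=np.polyfit((Q-c)@h,(Q-c)@n,1);print('dyaw',np.degrees(-k[0]))
plan([.5613,.3256,.200],toolrot(-9.8,0))
E
```

```text
roll deg 0.05775797898959839 z mid 0.21467909547807087
dyaw 0.024207431323490368
1 [-0.0118, 0.06, 0.5988, -0.0002, 0.0001, 0.0008]
2 [-0.0118, 0.0596, 0.5988, -0.0002, 0.0001, 0.0008]
```

```bash
c="python3 -m crank"
$c '[60,-0.024,0.12,0.3,0,0,0.0016,60,-0.024,0.12,0.6,0,0,0.0016,60,-0.024,0.12,0.6,0,0,0.0016,60,-0.024,0.12,0.6,0,0,0.0016,60,-0.024,0.12,0.6,0,0,0.0016]'
$c '[60,0,0,0.2,0,0,0,60,0,0,0.4,0,0,0,60,0,0,0.6,0,0,0,60,0,0,0.6,0,0,0,60,0,0,0.6,0,0,0]'
$c '[30,0,0,0,0,0,0,30,0,0,0,0,0,0,12,0,0,0,0,0,0,12,0,0,0,0,0,0,12,0,0,0,0,0,0]' 40
```

```text
time_s: 2.65
position: [0.5634, 0.325, 0.2925]
ee_rot: [179.8, -0.1, 80.1]
contact_force: [0.2, -1.1, -0.4]
finger_gap: 0.0515
gripper_force: 0.0
time_s: 3.28
position: [0.5637, 0.3247, 0.2022]
ee_rot: [179.9, -0.1, 80.0]
contact_force: [-0.3, -0.3, 0.4]
finger_gap: 0.0512
gripper_force: 0.0
time_s: 3.9
position: [0.563, 0.3244, 0.2008]
ee_rot: [180.0, -0.0, 80.0]
contact_force: [-2.0, -1.0, 5.2]
finger_gap: 0.0175
gripper_force: 39.9
```

```bash
c="python3 -m crank"
$c '[10,0,0,-0.03,0,0,0,10,0,0,-0.06,0,0,0,10,0,0,-0.1,0,0,0,10,0,0,-0.1,0,0,0,10,0,0,-0.1,0,0,0]' 60
python3 - <<'E'
from h import *
o=env.get_obs();print(o['position'],o['contact_force'],o['torque'])
Z=[]
for n in ['scene']:
    m,p,d=grab(n);P=pts(m,d)
    n_=np.array([.9853,-.1708,0]);h=np.array([.1708,.9853,0]);c=np.array([.5613,.3256,.13])
    s=(abs((P-c)@n_-.009)<.006)&(abs((P-c)@h)<.05)
    Q=P[s];print(len(Q),'bottom z',np.percentile(Q[:,2],[1,2,5]))
    P0=np.load('scene.npz')['P'];s=(abs((P0-c)@n_-.009)<.006)&(abs((P0-c)@h)<.05);print(np.percentile(P0[s][:,2],[1,2,5]))
E
```

```text
time_s: 4.53
position: [0.5628, 0.3242, 0.2152]
ee_rot: [-180.0, 0.0, 80.0]
contact_force: [1.1, -0.3, -3.1]
finger_gap: 0.0172
gripper_force: 59.8
[0.56282422 0.32423389 0.21517587] [ 1.06456577 -0.25246674 -3.08682823] [-0.01222421 -0.00197904 -0.02105541]
2015 bottom z [-0.00152237 -0.00037565  0.00202084]
[-0.00195645 -0.00078364  0.00134267]
```

```bash
c="python3 -m crank"
$c '[10,0,0.015,0,0,0,0,10,0,0.03,0,0,0,0,10,0,0.045,0,0,0,0,10,0,0.06,0,0,0,0,10,0,0.06,0,0,0,0]'
```

```text
time_s: 5.2
position: [0.572, 0.3226, 0.2152]
ee_rot: [180.0, -0.0, 80.0]
contact_force: [0.7, -1.0, -4.4]
finger_gap: 0.0167
gripper_force: 59.7
```

```bash
c="python3 -m crank"
$c '[10,0,0.06,0,0,0,0,10,0,0.15,0,0,0,0,10,0,0.3,0,0,0,0,10,0,0.3,0,0,0,0,10,0,0.3,-0.1,0,0,0]'
$c '[10,0,0,-0.3,0,0,0,10,0,0,-0.6,0,0,0,10,0,0,-1,0,0,0,10,0,0,-1,0,0,0,10,0,0,-1,0,0,0]'
python3 - <<'E'
from h import *
plan([.62,-.05,.43],toolrot(-5,0))
E
```

```text
time_s: 5.82
position: [0.6156, 0.3145, 0.2295]
ee_rot: [-179.9, 0.1, 80.0]
contact_force: [0.3, 1.3, -3.5]
finger_gap: 0.0173
gripper_force: 59.8
time_s: 6.45
position: [0.6155, 0.3149, 0.3803]
ee_rot: [-180.0, 0.0, 80.0]
contact_force: [0.0, 0.3, -4.7]
finger_gap: 0.0172
gripper_force: 59.7
1 [-0.7969, 0.1503, -0.1104, -0.0, 0.0, -0.0092]
2 [-0.8009, 0.1272, -0.1104, -0.0, 0.0, -0.0092]
3 [-0.8042, 0.1039, -0.1104, -0.0, 0.0, -0.0092]
```

```bash
c="python3 -m crank"
$c '[10,-0.3,0.15,-0.11,0,0,-0.009,10,-0.6,0.15,-0.11,0,0,-0.009,10,-0.8,0.15,-0.11,0,0,-0.009,10,-0.8,0.15,-0.11,0,0,-0.009,10,-0.8,0.15,-0.11,0,0,-0.009]'
$c '[10,-0.3,0.13,-0.11,0,0,-0.009,10,-0.6,0.13,-0.11,0,0,-0.009,10,-0.8,0.13,-0.11,0,0,-0.009,10,-0.8,0.13,-0.11,0,0,-0.009,10,-0.8,0.13,-0.11,0,0,-0.009]'
$c '[10,-0.3,0.1,-0.11,0,0,-0.009,10,-0.6,0.1,-0.11,0,0,-0.009,10,-0.8,0.1,-0.11,0,0,-0.009,10,-0.8,0.1,-0.11,0,0,-0.009,10,-0.8,0.1,-0.11,0,0,-0.009]'
python3 - <<'E'
from h import *
m,p,d=grab('wrist');P=pts(m,d);np.savez('w2.npz',p=p,d=d,P=P)
m2,p2,d2=grab('scene');np.savez('s2.npz',p=p2,P=pts(m2,d2))
cv2.imwrite('pics/w2.png',p[:,:,::-1])
o=env.get_obs();print(o['time_s'],o['position'],o['ee_rot'])
E
```

```text
time_s: 7.08
position: [0.6171, 0.1931, 0.3957]
ee_rot: [-179.9, 0.0, 81.6]
contact_force: [-0.0, 0.6, -3.2]
finger_gap: 0.0172
gripper_force: 59.8
time_s: 7.7
position: [0.6193, 0.0723, 0.4128]
ee_rot: [-180.0, -0.0, 83.3]
contact_force: [-0.2, -0.9, -3.1]
finger_gap: 0.0168
gripper_force: 59.8
time_s: 8.32
position: [0.6203, -0.0484, 0.4295]
ee_rot: [-180.0, -0.0, 84.9]
contact_force: [0.9, 0.7, -3.1]
finger_gap: 0.0172
gripper_force: 59.8
8.425 [ 0.62024348 -0.04826183  0.42965203] [-1.79990746e+02 -1.56586916e-02  8.49581699e+01]
```

View pics/w2.png

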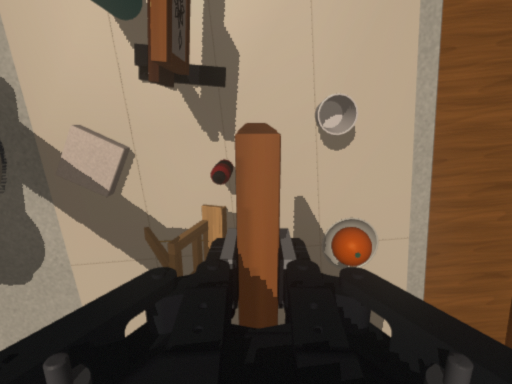

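The wrist view shows the held print edge-on at cols 236–281. Only the +y end of the easel is visible, near (205,235), so I'll shift farther to look at the easel from above.

```bash
c="python3 -m crank"
$c '[10,-0.3,0.1,0,0,0,0,10,-0.6,0.1,0,0,0,0,10,-0.9,0.1,0,0,0,0,10,-0.9,0.1,0,0,0,0,10,-0.9,0.1,0,0,0,0]'
$c '[10,-0.3,0,0,0,0,0,10,-0.6,0,0,0,0,0,10,-0.8,0,0,0,0,0,10,-0.8,0,0,0,0,0,10,-0.8,0,0,0,0,0]'
python3 - <<'E'
from h import *
m,p,d=grab('wrist');P=pts(m,d);np.savez('w3.npz',p=p,d=d,P=P)
cv2.imwrite('pics/w3.png',p[:,:,::-1])
o=env.get_obs();print(o['time_s'],o['position'],o['ee_rot'])
E
```

```text
time_s: 9.05
position: [0.6231, -0.1846, 0.4297]
ee_rot: [-180.0, -0.0, 84.9]
contact_force: [0.6, -0.5, -3.1]
finger_gap: 0.0173
gripper_force: 59.6
time_s: 9.68
position: [0.6126, -0.3035, 0.4299]
ee_rot: [180.0, -0.0, 84.9]
contact_force: [0.2, 1.2, -2.9]
finger_gap: 0.0174
gripper_force: 59.5
9.725 [ 0.61262444 -0.30334973  0.42998325] [ 1.79987943e+02 -1.49996403e-02  8.49646865e+01]
```

View pics/w3.png

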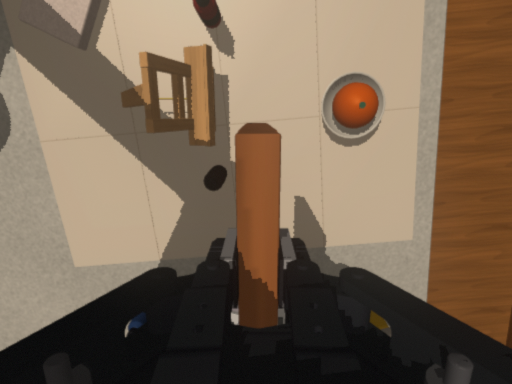

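The wrist view now shows the whole easel at cols 125–215, rows 45–145. Its ledge runs from about (198,45) to (203,145), with ink_a at (215,178) and ink_b at (207,10).

```bash
python3 - <<'E'
from h import *
z=np.load('w3.npz');P=z['P'][30:155,110:228];hs=cv2.cvtColor(z['p'],cv2.COLOR_RGB2HSV)[30:155,110:228]
A=P[(P[:,:,2]>.055)&(P[:,:,1]<-.1)&(P[:,:,1]>-.31)&(P[:,:,0]<.58)]
L=A[(A[:,2]>.06)&(A[:,2]<.092)&(A[:,0]>.515)]
(c,s,an)=r=cv2.minAreaRect((L[:,:2]*1000).astype(np.float32));print('ledge',r,len(L))
yaw=an-90 if an>45 else an
print('yaw',yaw)
# yaw check: outer edge fit, per-y-bin max x
b=np.arange(-.275,-.135,.01);E=[(y,np.percentile(L[(L[:,1]>y-.005)&(L[:,1]<y+.005),0],95)) for y in b if ((L[:,1]>y-.005)&(L[:,1]<y+.005)).sum()>5]
E=np.array(E);k=np.polyfit(E[:,0],E[:,1],1);print('edge yaw',np.degrees(np.arctan(-k[0])))
T=A[A[:,2]>.15];rt=cv2.minAreaRect((T[:,:2]*1000).astype(np.float32));print('tops',rt,len(T),T[:,2].max())
for ya in [np.degrees(np.arctan(-k[0]))]:
    n=np.array([np.cos(np.radians(ya)),np.sin(np.radians(ya))]);h=np.array([-n[1],n[0]])
    lc=np.array(c)/1000
    x=(A[:,:2]-lc)@n;y=(A[:,:2]-lc)@h
    print('ledge y range',np.percentile(y[A[:,2]<.09],[1,99]),'top y range',np.percentile(y[A[:,2]>.15],[1,99]))
    # profile vs x; expected z-ledge: 65+(x-20)tan18
    for q in np.arange(-.045,.03,.003):
        w=(abs(x-q)<.0015)
        if w.sum()>3: print(round(q,4),w.sum(),np.percentile(A[w,2],[5,25,50,75,95]).round(4))
    w=(x<-.02)&(A[:,2]>.10)&(abs(abs(y)-.04)<.012)
E
```

```text
ledge ((529.2137451171875, -204.3349609375), (149.7187957763672, 40.82744216918945), 84.83443450927734) 2233
yaw -5.165565490722656
edge yaw -4.981538689630349
tops ((478.544921875, -199.95249938964844), (97.09584045410156, 22.09954833984375), 84.87105560302734) 1154 0.16681368186235707
ledge y range [-0.07307779  0.07306617] top y range [-0.04791769  0.04772365]
-0.045 342 [0.1533 0.157  0.16   0.1627 0.1647]
-0.042 344 [0.146  0.1491 0.1521 0.1549 0.1597]
-0.039 139 [0.1393 0.144  0.1464 0.1487 0.1517]
-0.036 153 [0.0972 0.1311 0.1362 0.1391 0.1416]
-0.033 204 [0.0977 0.0989 0.1239 0.1286 0.1322]
-0.03 184 [0.0987 0.0998 0.1145 0.119  0.1227]
-0.027 200 [0.0983 0.0999 0.1021 0.1096 0.1139]
-0.024 290 [0.0609 0.0912 0.0951 0.0987 0.1035]
-0.021 270 [0.0614 0.0626 0.0858 0.0893 0.0944]
-0.018 217 [0.0624 0.0632 0.0642 0.0803 0.0856]
-0.015 206 [0.0633 0.064  0.065  0.0711 0.0763]
-0.012 185 [0.0639 0.0648 0.0654 0.0663 0.0675]
-0.009 175 [0.065  0.0659 0.0664 0.067  0.068 ]
-0.006 184 [0.0657 0.0667 0.0673 0.0679 0.0689]
-0.003 178 [0.0668 0.0677 0.0682 0.0689 0.0698]
0.0 175 [0.068  0.0687 0.0693 0.07   0.0709]
0.003 182 [0.0687 0.0696 0.0704 0.0709 0.0717]
0.006 177 [0.0696 0.0707 0.0713 0.0718 0.073 ]
0.009 93 [0.071  0.0717 0.0726 0.08   0.0815]
0.012 189 [0.0802 0.081  0.0817 0.0823 0.083 ]
0.015 263 [0.0754 0.0784 0.0801 0.0818 0.0828]
0.018 281 [0.0668 0.069  0.0715 0.0738 0.0761]
0.021 74 [0.0638 0.0648 0.0654 0.0664 0.0688]
```

```bash
cat >> h.py <<'E'
seat=np.array([.5165,-.2032,.0651]);RT=toolrot(-5.05,18)
hy,xp,zp=RT[:,0],RT[:,1],-RT[:,2]
def tgt(dx,dz,off=(.009,-.0009,.151)): return seat+(off[0]+dx)*xp+off[1]*hy+(off[2]+dz)*zp
E
python3 - <<'E'
from h import *
o=env.get_obs();T=R.from_euler('xyz',o['ee_rot'],degrees=True).as_matrix()
q=(np.load('w3.npz')['P']-o['position'])@T
for lo,hi in ((-.018,-.010),):
    m=(abs(q[:,:,1])<.02)&(q[:,:,2]>lo)&(q[:,:,2]<hi)&(abs(q[:,:,0])<.075)
    Q=q[m];print(len(Q),Q.min(0).round(4),Q.max(0).round(4),np.median(Q,0).round(4))
    k=np.polyfit(Q[:,0],Q[:,2],1);print('roll',np.degrees(k[0]),k[1])
print(tgt(.003,.12),tgt(.003,0))
plan(tgt(.003,.12),RT)
E
```

```text
8573 [-0.0307 -0.0199 -0.018 ] [ 0.0582  0.02   -0.01  ] [ 0.0189 -0.0005 -0.0131]
roll 0.07211144098161736 -0.01315415261374032
[ 0.44437062 -0.19772957  0.32654452] [ 0.48130872 -0.20099372  0.21241774]
1 [0.3014, -0.5897, 0.3448, -0.05, -0.0, 0.0]
2 [0.3014, -0.6363, 0.2483, -0.05, -0.0, 0.0]
```

```bash
c="python3 -m crank"
$c '[10,0.1,-0.2,0,-0.03,0,0,10,0.2,-0.4,0.1,-0.05,0,0,10,0.3,-0.59,0.25,-0.05,0,0,10,0.3,-0.59,0.34,-0.05,0,0,10,0.3,-0.59,0.34,-0.05,0,0]'
$c '[10,0.1,-0.2,0.08,-0.02,0,0,10,0.2,-0.4,0.16,-0.04,0,0,10,0.3,-0.64,0.25,-0.05,0,0,10,0.3,-0.64,0.25,-0.05,0,0,10,0.3,-0.64,0.25,-0.05,0,0]'
python3 - <<'E'
from h import *
print('to dz=.04');plan(tgt(.003,.04),RT);print('to dz .005');plan(tgt(.003,.005),RT)
E
```

```text
time_s: 10.35
position: [0.5283, -0.2515, 0.3784]
ee_rot: [171.0, -0.0, 84.9]
contact_force: [-0.1, 0.2, -2.7]
finger_gap: 0.0172
gripper_force: 60.1
time_s: 10.98
position: [0.4448, -0.2003, 0.3279]
ee_rot: [161.9, 0.1, 84.9]
contact_force: [-0.2, -0.9, -3.4]
finger_gap: 0.0171
gripper_force: 60.4
to dz=.04
1 [0.0173, -0.0078, 0.5404, 0.0005, 0.0005, -0.0003]
to dz .005
1 [0.0177, -0.0081, 0.7737, 0.0005, 0.0005, -0.0003]
```

```bash
c="python3 -m crank"
$c '[10,0.017,-0.008,0.15,0.0005,0,0,10,0.017,-0.008,0.3,0.0005,0,0,10,0.017,-0.008,0.45,0.0005,0,0,10,0.017,-0.008,0.54,0.0005,0,0,10,0.017,-0.008,0.54,0.0005,0,0]'
$c '[10,0,0,0.07,0,0,0,10,0,0,0.14,0,0,0,10,0,0,0.2,0,0,0,10,0,0,0.233,0,0,0,10,0,0,0.233,0,0,0]'
python3 - <<'E'
from h import *
ims=[]
for n,(v0,v1,u0,u1) in (('scene',(90,215,150,260)),('side',(180,305,170,280))):
    m,p,d=grab(n);ims.append(cv2.resize(p[v0:v1,u0:u1,::-1],(390,443),interpolation=cv2.INTER_CUBIC))
cv2.imwrite('pics/e1.png',np.hstack(ims))
plan(tgt(.003,0),RT);print(env.get_obs()['contact_force'])
E
```

```text
time_s: 11.6
position: [0.4685, -0.1995, 0.2492]
ee_rot: [162.1, -0.0, 84.9]
contact_force: [1.5, -0.1, -3.3]
finger_gap: 0.0168
gripper_force: 60.1
time_s: 12.22
position: [0.4784, -0.2002, 0.2159]
ee_rot: [162.1, 0.0, 84.9]
contact_force: [5.4, -0.6, -5.1]
finger_gap: 0.017
gripper_force: 59.8
1 [-0.0039, 0.0118, 0.03, -0.0004, 0.0002, -0.0005]
[ 5.2059047  -1.25790271 -4.57737261]
```

View pics/e1.png

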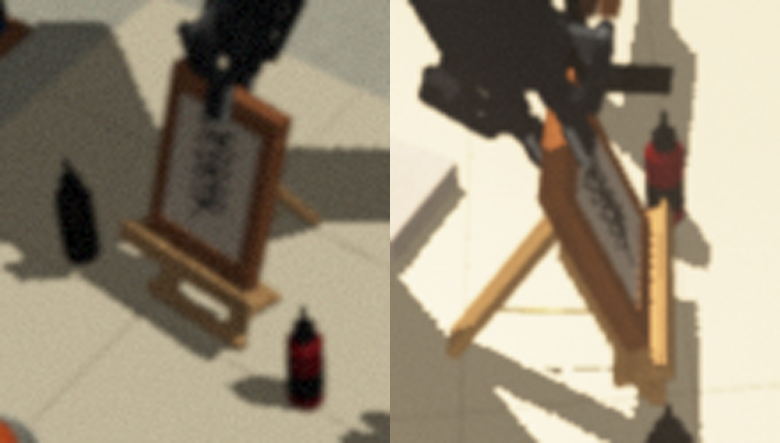

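The print is over the ledge behind the lip and about centred in both views. A slight +x force shows the back already brushing the uprights. I'll ease forward a touch and lower the last millimetres.

```bash
c="python3 -m crank"
$c '[10,-0.004,0.01,0,0,0,0,10,-0.004,0.01,0.006,0,0,0,10,-0.004,0.01,0.013,0,0,0,10,-0.004,0.01,0.02,0,0,0,10,-0.004,0.01,0.02,0,0,0]'
$c '[10,0,0,0.003,0,0,0,10,0,0,0.006,0,0,0,10,0,0,0.009,0,0,0,10,0,0,0.012,0,0,0,10,0,0,0.012,0,0,0]'
```

```text
time_s: 12.95
position: [0.4803, -0.2008, 0.2135]
ee_rot: [162.1, -0.0, 84.9]
contact_force: [0.2, -0.1, -3.4]
finger_gap: 0.0168
gripper_force: 60.2
time_s: 13.58
position: [0.4811, -0.201, 0.2128]
ee_rot: [162.0, 0.0, 84.9]
contact_force: [-8.9, 2.2, 17.7]
finger_gap: 0.0171
gripper_force: 63.8
```

```bash
c="python3 -m crank"
$c '[10,0,0,-0.004,0,0,0,10,0,-0.004,-0.005,0,0,0,10,0,-0.008,-0.005,0,0,0,10,0,-0.011,-0.005,0,0,0,10,0,-0.011,-0.005,0,0,0]' 30
```

```text
time_s: 14.2
position: [0.4796, -0.2009, 0.2123]
ee_rot: [162.0, 0.0, 84.9]
contact_force: [2.8, 0.3, 2.0]
finger_gap: 0.0171
gripper_force: 60.8
```

```bash
c="python3 -m crank"
$c '[22,0,0,0,0,0,0,26,0,0,0,0,0,0,32,0,0,0,0,0,0,40,0,0,0,0,0,0,45,0,0,0,0,0,0]' 20
$c '[60,0,0,0,0,0,0,60,0,0,-0.06,0,0,0,60,0,0,-0.2,0,0,0,60,0,0,-0.4,0,0,0,60,0,0,-0.5,0,0,0]'
$c '[60,0,0,-0.4,0,0,0,60,0,0,-0.8,0,0,0,60,0,0,-0.8,0,0,0,60,0,0,-0.8,0,0,0,60,0,0,-0.8,0,0,0]'
python3 - <<'E'
from h import *
ims=[]
for n,(v0,v1,u0,u1) in (('scene',(90,215,150,260)),('side',(180,305,170,280))):
    m,p,d=grab(n);P=pts(m,d);ims.append(cv2.resize(p[v0:v1,u0:u1,::-1],(390,443),interpolation=cv2.INTER_CUBIC))
    if n=='scene': np.savez('s4.npz',p=p,P=P)
    q=(P-seat)@np.stack([xp,hy,zp],1)
    m=(q[...,0]>.010)&(q[...,0]<.024)&(q[...,2]>.02)&(q[...,2]<.18)&(abs(q[...,1])<.075)
    Q=q[m];print(n,len(Q),np.percentile(Q,[1,50,99],axis=0).round(4).tolist())
    A=np.c_[Q[:,1:],np.ones(len(Q))];k=np.linalg.lstsq(A,Q[:,0],rcond=None)[0];print('yaw err, lean err deg',np.degrees(k[:2]),k[2])
cv2.imwrite('pics/e2.png',np.hstack(ims))
E
```

```text
time_s: 14.82
position: [0.4792, -0.2007, 0.2121]
ee_rot: [162.1, -0.0, 84.9]
contact_force: [0.5, -0.8, 0.1]
finger_gap: 0.038
gripper_force: 0.0
time_s: 15.45
position: [0.456, -0.1989, 0.2855]
ee_rot: [162.0, 0.1, 84.9]
contact_force: [0.3, -0.0, -0.3]
finger_gap: 0.0514
gripper_force: 0.0
time_s: 16.08
position: [0.4192, -0.1951, 0.3966]
ee_rot: [162.2, -0.1, 84.9]
contact_force: [0.2, -0.2, -1.7]
finger_gap: 0.0512
gripper_force: 0.0
scene 1485 [[0.0114, -0.0582, 0.0223], [0.0192, 0.0022, 0.0992], [0.0235, 0.0572, 0.166]]
yaw err, lean err deg [-0.27315229 -0.17540887] 0.019239577804823015
side 1059 [[0.0102, -0.0589, 0.0213], [0.0172, -0.012, 0.1044], [0.0192, 0.0552, 0.1649]]
yaw err, lean err deg [ 0.89967337 -0.38340791] 0.017572979991894572
```

View pics/e2.png

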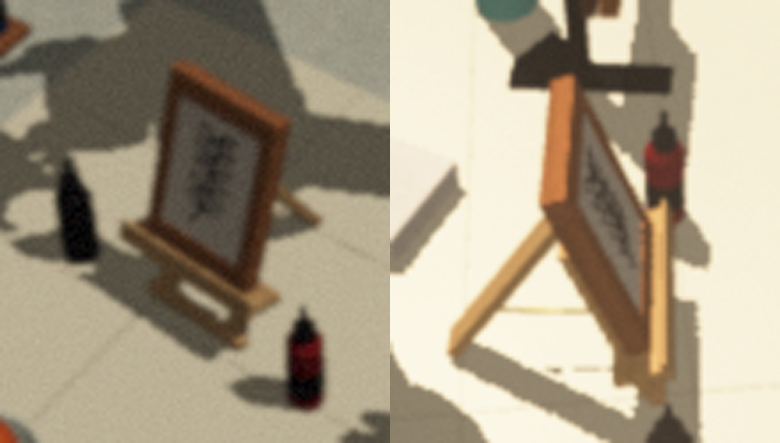

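The print stands on the easel behind the lip, centred within about 1 mm. Its back is flat against the uprights, both inks are standing, and the gripper is clear.

```bash
python3 - <<'E'
from h import *
print(env.finish_job())
E
```

```text
the job is handed in; nothing more can be done
None
```

The tall print is off the rail and standing on the easel, picture facing out, within about 1 mm of centre and leaning on the uprights; the gripper let go only once the ledge carried it, the wide print, bottles and cup were left alone, and the job is handed in at about 16 s.

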